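# Mesh a drill attachment on the oiling unit and hold it pressed

## Task

Take the drill attachment with the blue band out of the rack, hold it upright over the oiling unit, turn it until the four splines of its stem mesh with the plus-shaped socket, and slide it fully home, so that its flange sits on the socket's rim and the spring plunger inside is pushed down. Keep gripping it and pressing it down against the spring: the program finishes while still holding it fully home. Leave the other attachments and everything else on the table where they are.

Things in the scene. Friction and masses are not known exactly. Their poses are not given: they have to be found in the camera images.
- att_blue_mid (a point): Drill attachment with blue band and blue top stub, 250 g, 88 mm tall, upright in one of the rack's holes (varies). Point on its axis at mid grip block, 54 mm above the stem's lower end: grasp here. Above the flange is the grip block, 46 mm high, 30 mm along x (flat faces to grip look to +x and -x), 40 mm along y; then a stub 26 mm across, 12 mm high. z up.
- att_blue_tip (a point): Lower end of the blue attachment's stem, on its axis; axes as att_blue_mid. The stem is 24 mm long, plus-shaped: two crossed blades along x and y, each 26 mm long and 8 mm thick, lower edges rounded (radius 4 mm). Above it a round flange, 42 mm across, 6 mm thick. It fits the socket in four ways, a quarter turn apart.
- att_green_mid (a point): Surgical drill attachment with a green band and a green top stub, standing in one of the three rack holes (which one varies). 88 mm tall. Same shape and same point as the blue one; leave it in the rack.
- att_yellow_mid (a point): Surgical drill attachment with a yellow band and a yellow top stub, standing in one of the three rack holes (which one varies). 88 mm tall. Same shape and same point as the blue one; leave it in the rack.
- rack: Fixed grey plastic rack, 90 mm along its x, 310 mm along its y, 34 mm high, with three square through holes of 32 mm in a row along y at -95, 0 and +95 mm; origin at the centre of its underside. The attachments' stems hang in the holes with much play, the flanges resting on its top. The attachments stand turned by up to 0.4 rad from the rack.
- socket_mouth (a point): Centre of the plus-shaped socket's mouth, on its rim, about 94 mm above the table. z up; x and y run along the two crossed slots, each 10.5 mm wide, 29 mm end to end. It does not turn; its yaw differs from the unit's. Fully home (flange on rim) the stem's end is 24 mm below the rim and att_blue_mid 30 mm above it. Orange plunger inside, 14 mm below the rim when up.
- unit: Fixed steel oiling unit; origin under the socket's axis, on the table. Base 180 mm along y, from 90 mm in front of (-x) to 170 mm behind the origin, 60 mm high; on it the socket block, bright aluminium, 42 mm square, 34 mm high. White console at the rear, from 110 mm behind the origin, 130 mm above the table, with a small oil cup on top to 166 mm.
- plunger (a joint): How far the orange spring plunger in the socket is pushed down (m): 0 up, 0.010 when an attachment is fully home, stop at 0.012. Spring: about 4 N at 0, 11 N at 0.010; it lifts the attachment again when let go.
- oil_bottle: White plastic bottle with orange cap, 50 mm diameter, 150 mm tall, standing; origin at the centre of its underside. Bystander.
- bowl: Steel bowl, 120 mm diameter, 45 mm high; origin at the centre of its underside. Bystander.
- cup: Clear plastic cup, 70 mm diameter, 90 mm high; origin at the centre of its underside. Bystander.
- jar: Amber glass jar with white cap, 64 mm diameter, 70 mm high; origin at the centre of its underside. Bystander.
- elevator: Flat steel hand instrument lying on the table, about 170 mm long along its x and 10 mm high; origin under it, near the middle. Bystander.
Mind the look-alikes: they are no part of the job. What is shaped like the part that bears att_blue_mid but red is not meant.

How it is judged (in metres and radians):
On the way, in this order (a step that is already met when the one before it is completed fails the run):
1. the blue-banded attachment is lifted clear of the rack, in the fingers (z of att_blue_mid in the frame of rack above 0.098 m and contact force between the fingers and att_blue above 1 N), for 0.1 s.
2. it is meshed and pressed fully home, in the fingers (z of att_blue_mid in the frame of socket_mouth between 0.026 and 0.032 m and horizontal distance between att_blue_mid and socket_mouth below 0.005 m and angle between att_blue_mid's own z axis and vertical below 0.08 rad and (angle between the x axis of att_blue_mid and the x axis of socket_mouth, either way round below 0.15 rad or angle between the x axis of att_blue_mid and the y axis of socket_mouth, either way round below 0.15 rad) and value of joint plunger above 0.008 m and contact force between the fingers and att_blue above 2 N), for 0.3 s.
At the end, for the whole second after the job is handed in: The blue-banded attachment stands meshed in the socket, its flange within 2 mm of the rim, axis within 5 mm of the socket's and upright within 0.08 rad, splines within 0.15 rad of the slots, the plunger pushed down by more than 8 mm, and the fingers still hold it with more than 2 N (all of step 2); the arm keeps its last pose, push and grip.
It fails at once if another attachment or a bystander is moved by more than 30 mm (distance of any of att_green_mid, att_yellow_mid, oil_bottle, bowl, cup, jar, elevator from where it was at the start of the episode above 0.03 m).
It also fails if it takes over 42 s, if anything falls off the work surface, if the arm or the gripper's body presses on something with over 40 N, if the wrist force passes 120 N, or if a joint passes its speed limit or range.

## Robot

A 7-joint arm with a two-finger parallel gripper is mounted at the origin on the work surface. World frame = base frame: x ahead of the robot, y to its left, z up, the work surface at z = 0. Lengths are in m, angles in degrees, forces in N, time in s.
With the tool pointing down it reaches from about 0.4 to 0.85 m from the base axis. Payload 4.4 kg.
Tool frame: the origin (TCP) lies at the very end of the fingers, on their centre line; the grasp point (between the pads) lies 19 mm behind it; z points along the fingers, y is the line along which they close (so a half turn about z gives the same grasp; the last joint's range is limited). The gripper opens to 94 mm and grips with 3 to 60 N. Pads are 16 mm wide; open, the fingers measure 119 mm over their backs; the gripper's body (75 mm by 177 mm) begins 78 mm behind the grasp point.
Start: joints at [62.808, 36.005, 2.206, 86.941, -1.547, 57.084, -1.146], TCP at [0.258, -0.596, 0.205] pointing down, gripper open.
Joint ranges: [-175.42, 175.42], [-21.48, 121.26], [-71.46, 75.88], [10.55, 141.38], [-63.04, 243.04], [13.31, 113.54], [-168.57, 168.57]. Speed limits (degrees/s): [147.25, 147.25, 180, 180, 180, 180, 180].

## Interface

Orientations are given as [roll, pitch, yaw] about the fixed x, y, z axes, in that order (R = Rz(yaw) Ry(pitch) Rx(roll)).
In Python, from rig import arm, ik, viewer, ticket gives the robot as it stands. The module is installed in compiled form; this text tells all that it offers. Calls block until the motion is done:
- arm.movep(position, orientation): joint-space move of the TCP to a pose.
- arm.move_l(position, orientation=None, vel=0.15): straight line of the TCP; orientation=None keeps the orientation; vel is the mean speed in m/s.
- arm.move_j(angles): joint-space move.
- arm.let_go() and arm.gripper_close(strength=None): open the fingers fully, or close them until they stop; strength is the grip in N (None keeps the last).
- arm.pause(seconds).
- ik(position, orientation): joint angles nearest the present ones, or None.
- viewer.capture(name): name is "scene" or "top" or "wrist"; returns the picture (480x640x3 uint8, red, green, blue); there is no depth.
- viewer.camera_params(name): a dict with "fx", "fy", "cx", "cy" (pixels), "extrinsics" (4x4, takes a point from camera to world coordinates); the wrist camera has in their place "hand_eye" (4x4, takes a point from camera to tool coordinates, whose origin is the TCP and whose axes are the flange's). Camera axes: x right, y down, z forward; pixel columns grow to the right and rows downward; lengths in m; the calibration is good to about 2 mm. A picture is of the moment at which its call begins: read the wrist's pose just before it. camera_params takes no time and is no camera call.
A pose or a line that the arm cannot do raises arm.Unreachable and nothing moves.
- ticket.close_job(): hands the job in; it is judged then, once.
Trained networks look in the newest picture that a camera, given by its name, has taken for a name from the list of things; names that differ only in an ending like _2 or _b are one class to them, and where a whole thing is asked for, a point or a joint stands for the part that bears it (a point fixed in the world has none). Each returns a list of dicts, best first, with "score" (0 to 1); they miss things now and then, are a little off and sometimes report something else, mostly with a low value. They report only what shows in the picture. A call takes as long as a camera call. They do not tell look-alikes from the thing itself.
- viewer.search_frame(camera, label): "bbox" ([left, top, right, bottom] as shares, 0 to 1, of the picture: columns of its width, rows of its height, round what is visible of it).
- viewer.silhouettes(camera, label): "region" (480x640 bool, what is visible of it) and "bbox" ([left, top, right, bottom] as shares, 0 to 1, of the picture: columns of its width, rows of its height, round what is visible of it).
Readings, each from a call of its own:
- arm.current_clock(): time.
- arm.current_joint_positions(): joint angles.
- arm.current_joint_vel(): joint speeds.
- arm.current_joint_efforts(): joint torques, N m.
- arm.current_tcp_pos(): TCP position.
- arm.current_tool_rot(): TCP orientation.
- arm.current_contact_force(): force on the tool from outside, world axes, zero at the start.
- arm.current_torque(): the same for the moment, N m.
- arm.current_finger_gap(): finger opening in m.
- arm.current_finger_force(): force on a finger pad.
Only numpy, scipy, OpenCV 4.12 (cv2) and the standard library are available. Lean on these libraries where they do the work, as an engineer would, in place of code of your own. Each camera call takes 0.05 s, during which the arm holds its last target. There are 200 camera calls.

## Working session

There is one attempt and no reset: what is moved stays moved. The work goes in short steps, each a Python script; the robot and the scene stay as the last script left them, time stands still between calls to the robot, and variables do not carry over. Pictures are saved under pics/ and viewed, at most 10 in all, crops included, and the job is handed in when it is done.

```bash
mkdir -p pics
python3 - <<'E'
from rig import arm, ik, viewer, ticket
import cv2
for n in ("scene","top"):
    im=viewer.capture(n); cv2.imwrite(f"pics/{n}0.png",im[:,:,::-1])
    p=viewer.camera_params(n); print(n,p)
    for l in ("att_blue_mid","rack","unit","socket_mouth"):
        print(l,[(round(d['score'],2),[round(float(v)*s) for v,s in zip(d['bbox'],(640,480,640,480))]) for d in viewer.search_frame(n,l)])
print(viewer.camera_params("wrist"))
print(arm.current_clock(),arm.current_tcp_pos(),arm.current_tool_rot(),arm.current_contact_force())
E
```

```text
scene {'fx': 593.0787215296625, 'fy': 593.0787215296625, 'cx': 325.2230272825338, 'cy': 230.1684339781835, 'extrinsics': array([[-0.03349811,  0.71024562, -0.70315648,  1.55859831],
       [ 0.99923818,  0.03789582, -0.00932545,  0.00881836],
       [ 0.02002333, -0.70293319, -0.71097398,  1.05841782],
       [ 0.        ,  0.        ,  0.        ,  1.        ]])}
att_blue_mid [(0.92, [185, 190, 210, 216]), (0.6, [129, 200, 149, 232])]
rack [(0.18, [180, 237, 208, 288])]
unit [(0.87, [396, 199, 513, 302])]
socket_mouth [(0.86, [433, 209, 459, 233])]
top {'fx': 459.9343566026999, 'fy': 459.9343566026999, 'cx': 319.33636510726535, 'cy': 245.46291492833942, 'extrinsics': array([[-0.00255789, -0.99858303,  0.05315434,  0.48562486],
       [-0.99990033,  0.00181597, -0.0140015 ,  0.01273477],
       [ 0.01388514, -0.05318486, -0.99848814,  1.3670479 ],
       [ 0.        ,  0.        ,  0.        ,  1.        ]])}
att_blue_mid [(0.55, [425, 259, 444, 276])]
rack [(0.95, [343, 252, 449, 291])]
unit [(0.64, [174, 182, 260, 289])]
socket_mouth [(0.62, [210, 239, 229, 263])]
{'fx': 354.6634886796908, 'fy': 354.6634886796908, 'cx': 316.86004173163684, 'cy': 236.88918718470723, 'hand_eye': array([[-4.76070881e-04, -9.67626843e-01, -2.52384758e-01,
         7.32532743e-02],
       [ 9.99999451e-01, -6.96207509e-04,  7.82925466e-04,
         6.09270899e-04],
       [-9.33291861e-04, -2.52384247e-01,  9.67626643e-01,
        -1.79697924e-01],
       [ 0.00000000e+00,  0.00000000e+00,  0.00000000e+00,
         1.00000000e+00]])}
0.5 [ 0.25840935 -0.59641954  0.20544961] [-1.79996814e+02 -3.95160614e-03  2.34196725e+01] [ 0.24497303 -0.63284978 -0.22269399]
```

View pics/top0.png

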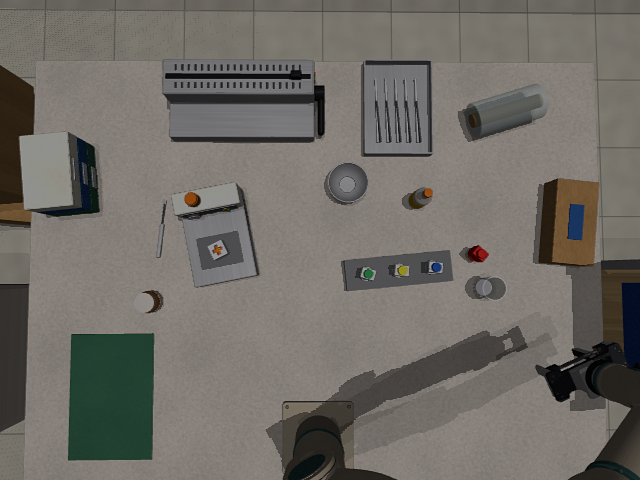

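View pics/scene0.png

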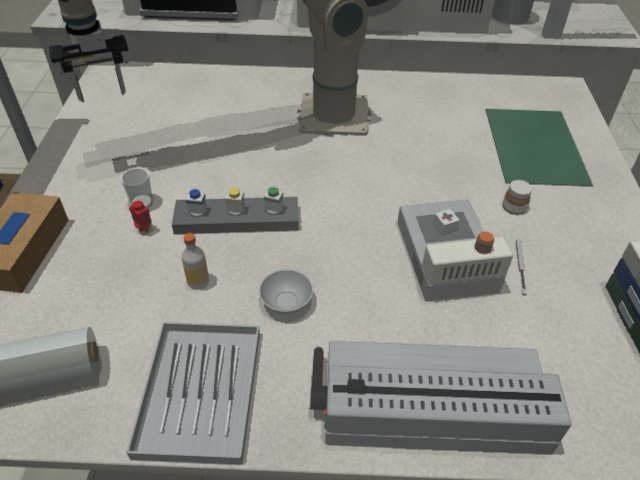

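The top view shows the blue attachment at about (436,267), which is the right-hand hole of the rack. The red look-alike is at (479,254), the cup at (487,288) and the socket at (218,250). Next I'll localize the blue one and the socket and look from near.

```bash
cat > h.py <<'E'
from rig import arm, ik, viewer, ticket
import cv2, numpy as np
from scipy.spatial.transform import Rotation as Ro
def campose(n):
    p=viewer.camera_params(n)
    if n!="wrist": return p,p["extrinsics"]
    T=np.eye(4); T[:3,:3]=Ro.from_euler("xyz",arm.current_tool_rot(),degrees=True).as_matrix(); T[:3,3]=arm.current_tcp_pos()
    return p,T@p["hand_eye"]
def ray(p,T,uv,z):
    uv=np.atleast_2d(np.asarray(uv,float))
    d=np.c_[(uv[:,0]-p["cx"])/p["fx"],(uv[:,1]-p["cy"])/p["fy"],np.ones(len(uv))]@T[:3,:3].T
    return T[:3,3]+d*((z-T[2,3])/d[:,2])[:,None]
def proj(p,T,P):
    c=(np.atleast_2d(P)-T[:3,3])@T[:3,:3]
    return np.c_[p["fx"]*c[:,0]/c[:,2]+p["cx"],p["fy"]*c[:,1]/c[:,2]+p["cy"]]
def blue(im): 
    h=cv2.cvtColor(im,cv2.COLOR_RGB2HSV); return cv2.inRange(h,(105,120,50),(130,255,255))
E
python3 - <<'E'
from h import *
im=viewer.capture("top"); p,T=campose("top")
m=blue(im); m[:, :420]=0; m[:,455:]=0; m[:255]=0;m[280:]=0
v,u=np.nonzero(m); b=ray(p,T,[[u.mean(),v.mean()]],.095)[0]; print("blue",len(u),b)
s=ray(p,T,[[218.5,250]],.094)[0]; print("sock",s)
print("rack corners",ray(p,T,[[344,262],[451,251],[453,280],[346,291]],.034))
for P in (b,s):
  for y in (90,-90,0,180):
    q=ik([P[0],P[1],.25],[180,0,y]); print(y,None if q is None else np.round(q,0))
def go(y):
    arm.movep([b[0],b[1],.25],[180,0,y])
go(-90) if ik([b[0],b[1],.25],[180,0,-90]) is not None else go(90)
p,T=campose("wrist"); im=viewer.capture("wrist"); cv2.imwrite("pics/w1.png",im[:,:,::-1])
print(arm.current_clock(),arm.current_tcp_pos(),arm.current_tool_rot(),arm.current_joint_positions())
E
```

```text
blue 64 [ 0.49342685 -0.32894776  0.095     ]
sock [0.54135182 0.27347284 0.094     ]
rack corners [[ 0.50844491 -0.07735044  0.034     ]
 [ 0.53974268 -0.38941821  0.034     ]
 [ 0.45548589 -0.39374409  0.034     ]
 [ 0.42466911 -0.08268154  0.034     ]]
90 [ 41.  29. -16.  93.   9.  59.  23.]
-90 [  10.   32.   34.   94.  -20.   60. -130.]
0 [ 26.  29.   8.  93.  -5.  58. -55.]
180 [ 56.  33. -41.  92.  24.  63.  99.]
90 [ -7.  34. -38.  90.  22.  64. -50.]
-90 [  4.  41. -61.  90.  37.  71. 117.]
0 [ -21.   30.  -13.   91.    8.   60. -127.]
180 [  3.  40. -58.  90.  35.  70.  29.]
2.5417 [ 0.49301884 -0.32955869  0.25002752] [ 1.79994939e+02 -1.43451291e-02 -9.00362879e+01] [  10.1900059    31.96466894   33.74476761   93.83679251  -19.78068385
   60.25753179 -130.18913764]
```

View pics/w1.png

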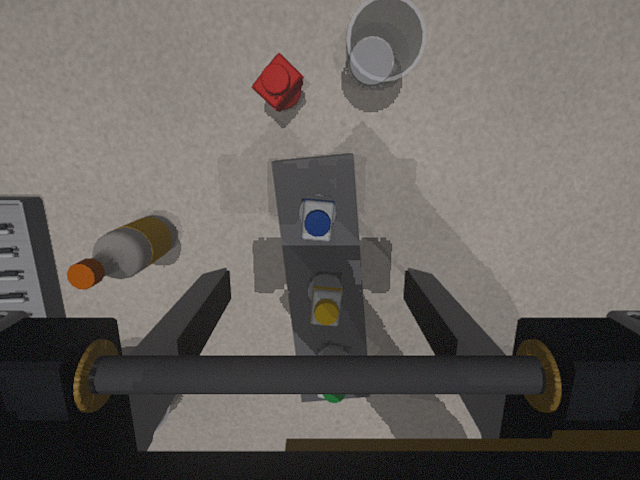

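The wrist view shows the blue stub at (318,222) on its white block, yellow and green further down, and the red one and the cup above, well clear. I'll rectify at the block-top plane to get the yaw.

```bash
cat >> h.py <<'E'
def rectify(im,p,T,c,z,half=.04,px=400):
    """top-down view: right=+x world, up=+y world"""
    W=np.array([[c[0]-half,c[1]+half,z],[c[0]+half,c[1]+half,z],[c[0]+half,c[1]-half,z],[c[0]-half,c[1]-half,z]])
    H=cv2.getPerspectiveTransform(proj(p,T,W).astype(np.float32),np.float32([[0,0],[px,0],[px,px],[0,px]]))
    return cv2.warpPerspective(im,H,(px,px),flags=cv2.INTER_CUBIC)
E
python3 - <<'E'
from h import *
p,T=campose("wrist"); im=viewer.capture("wrist")
m=blue(im); n,l,st,ce=cv2.connectedComponentsWithStats(m)
i=1+np.argmax([-abs(ce[k][0]-318)-abs(ce[k][1]-222)+ (0 if st[k][4]>100 else -1e3) for k in range(1,n)])
b=ray(p,T,[ce[i]],.098)[0]; print(ce[i],st[i],b)
r=rectify(im,p,T,b,.086)
hs=cv2.cvtColor(r,cv2.COLOR_RGB2HSV); w=cv2.inRange(hs,(0,0,140),(180,60,255))
c,_=cv2.findContours(w,cv2.RETR_EXTERNAL,cv2.CHAIN_APPROX_NONE); c=max(c,key=cv2.contourArea)
print(cv2.minAreaRect(c),[float(w.sum()/255)])
cv2.imwrite("pics/r1.png",np.hstack([r[:,:,::-1],cv2.cvtColor(w,cv2.COLOR_GRAY2BGR)]))
E
```

```text
[317.12209302 223.00968992] [305 210  25  26 516] [ 0.49326799 -0.33072436  0.098     ]
((206.0, 118.5), (37.0, 130.0), 90.0) [3296.0]
```

View pics/r1.png

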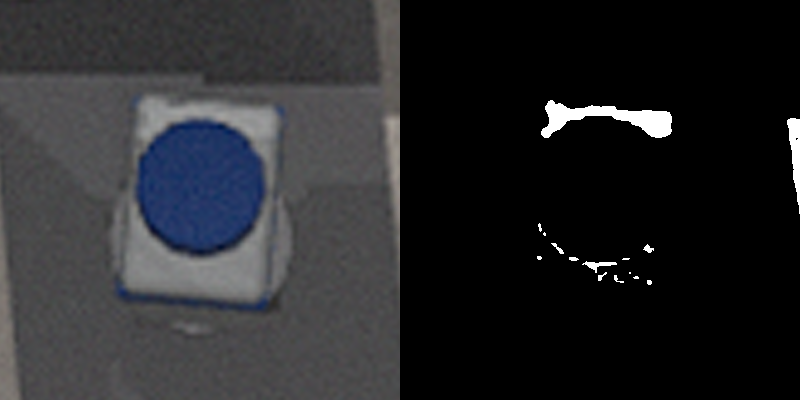

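The rectified view shows the block top's corners at about (138,98), (284,107), (268,300) and (120,291). That puts the centre about 0.5 mm from the stub estimate and the yaw at about -4.6°. I'll measure the socket with the same camera geometry before grasping, so any calibration bias cancels.

Run:
```python
from h import *
s=np.array([.5414,.2735])
arm.movep([s[0],s[1],.25],[180,0,85.4])
p,T=campose("wrist"); im=viewer.capture("wrist")
viewer_s=viewer.silhouettes("wrist","socket_mouth")
for d in viewer_s: v,u=np.nonzero(d["region"]); print(d["score"],u.mean(),v.mean(),len(u),ray(p,T,[[u.mean(),v.mean()]],.094))
np.savez("sock.npz",im=im,T=T)
r=rectify(im,p,T,s,.094,.04,560)
cv2.imwrite("pics/s1.png",r[:,:,::-1])
print(arm.current_clock(),arm.current_tcp_pos(),arm.current_tool_rot())
```

```text
0.77 315.07574304889744 213.9300095877277 2086 [[0.54148393 0.27970246 0.094     ]]
4.8583 [0.54193314 0.27232916 0.24987467] [1.79992891e+02 3.96675493e-02 8.52816290e+01]
```

View pics/s1.png

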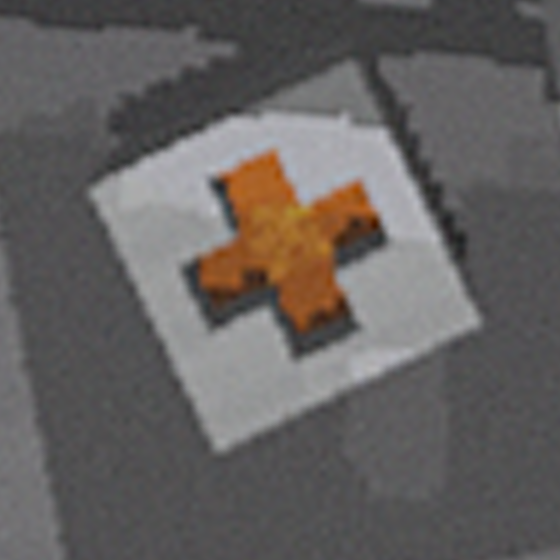

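The socket view shows the block's corners at (92,190), (355,62), (481,322) and (218,452), and the plus centred at about (285,254). That gives a yaw of about 25.7° and a centre of about (0.542, 0.277). I'll take one more view at the final insertion yaw with a template fit, then re-measure blue and grasp.

```bash
cat >> h.py <<'E'
from scipy.optimize import minimize
def fit(mask,half,sd,x0):
    """fit signed-distance shape sd(X,Y) to boolean mask in rectified frame; returns dx,dy(m),yaw(deg), IoU loss"""
    n=mask.shape[0]; g=(np.arange(n)+.5)/n*2*half-half; X,Y=np.meshgrid(g,-g)
    def f(q):
        a=np.radians(q[2]); x=X-q[0]/1e3; y=Y-q[1]/1e3
        s=sd(x*np.cos(a)+y*np.sin(a),-x*np.sin(a)+y*np.cos(a))
        t=1/(1+np.exp(np.clip(s/.0004,-50,50))); return np.minimum(t,mask).sum()/-np.maximum(t,mask).sum()
    return minimize(f,x0,method="Nelder-Mead",options=dict(initial_simplex=np.array(x0)+np.array([[0,0,0],[2,0,0],[0,2,0],[0,0,6]])))
rect=lambda a,b:(lambda x,y:np.maximum(abs(x)-a/2,abs(y)-b/2))
plus=lambda x,y:np.minimum(rect(.029,.0105)(x,y),rect(.0105,.029)(x,y))
E
python3 - <<'E'
from h import *
s=np.array([.5423,.2765])
arm.movep([s[0],s[1],.25],[180,0,115.7])
arm.pause(.2)
p,T=campose("wrist"); im=viewer.capture("wrist")
r=rectify(im,p,T,s,.094,.025,300)
hs=cv2.cvtColor(r,cv2.COLOR_RGB2HSV)
white=(hs[:,:,1]<70)&(hs[:,:,2]>105)
m=(~white).astype(float)
a=np.radians(25.7); g=(np.arange(300)+.5)/300*.05-.025; X,Y=np.meshgrid(g,-g)
m[rect(.036,.036)(X*np.cos(a)+Y*np.sin(a),-X*np.sin(a)+Y*np.cos(a))>0]=0
o=fit(m,.025,plus,[0,0,25.7]); print(o.x,o.fun, s+o.x[:2]/1e3)
q=o.x; 
P=[np.array([s[0]+q[0]/1e3,s[1]+q[1]/1e3])+np.array([[np.cos(np.radians(q[2])),-np.sin(np.radians(q[2]))],[np.sin(np.radians(q[2])),np.cos(np.radians(q[2]))]])@np.array(c) for c in np.array([(14.5,5.25),(5.25,5.25),(5.25,14.5),(-5.25,14.5),(-5.25,5.25),(-14.5,5.25),(-14.5,-5.25),(-5.25,-5.25),(-5.25,-14.5),(5.25,-14.5),(5.25,-5.25),(14.5,-5.25)])/1e3]
pts=np.array([[(x-s[0]+.025)*6000,(s[1]+.025-y)*6000] for x,y in P]).astype(int)
v=r[:,:,::-1].copy(); cv2.polylines(v,[pts],True,(0,255,0),1)
cv2.imwrite("pics/s2.png",np.hstack([v,cv2.cvtColor((m*255).astype(np.uint8),cv2.COLOR_GRAY2BGR)]))
print(arm.current_tcp_pos(),arm.current_tool_rot(),arm.current_joint_positions())
# blue
b=np.array([.4937,-.3305])
arm.movep([b[0],b[1],.25],[180,0,85.4]); arm.pause(.2)
p,T=campose("wrist"); im=viewer.capture("wrist")
m=blue(im); n,l,st,ce=cv2.connectedComponentsWithStats(m); e=proj(p,T,[[*b,.098]])[0]
i=1+np.argmin([np.hypot(*(ce[k]-e))+(0 if st[k][4]>100 else 1e3) for k in range(1,n)])
print(ce[i],st[i],ray(p,T,[ce[i]],.098)[0])
r=rectify(im,p,T,b,.086,.03,300)
cv2.imwrite("pics/b2.png",r[:,:,::-1])
print(arm.current_clock(),arm.current_tcp_pos(),arm.current_tool_rot())
v=np.hstack([cv2.imread("pics/s2.png"),cv2.imread("pics/b2.png")[:, :200]]); cv2.imwrite("pics/sb.png",v)
E
```

```text
[-0.19394039  0.50501948 26.13261506] -0.8674514985759961 [0.54210606 0.27700502]
[0.54232055 0.27645905 0.25004968] [1.79995396e+02 1.57961176e-02 1.15635257e+02] [-17.24301264  31.02010625 -19.95633198  90.2818706   11.64872065
  60.75064252 -14.6444123 ]
[315.26974952 221.99421965] [303 209  26  26 519] [ 0.49325475 -0.32902752  0.098     ]
8.05 [ 0.49408695 -0.3299562   0.24998842] [ 1.79993753e+02 -9.92728827e-03  8.54600984e+01]
```

```bash
python3 -c "
import cv2,numpy as np
a=cv2.imread('pics/s2.png')[:, :300];b=cv2.imread('pics/b2.png')
cv2.imwrite('pics/sb2.png',cv2.resize(np.hstack([a,b]),(800,400)))"
```

```text
(no output)
```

View pics/sb2.png

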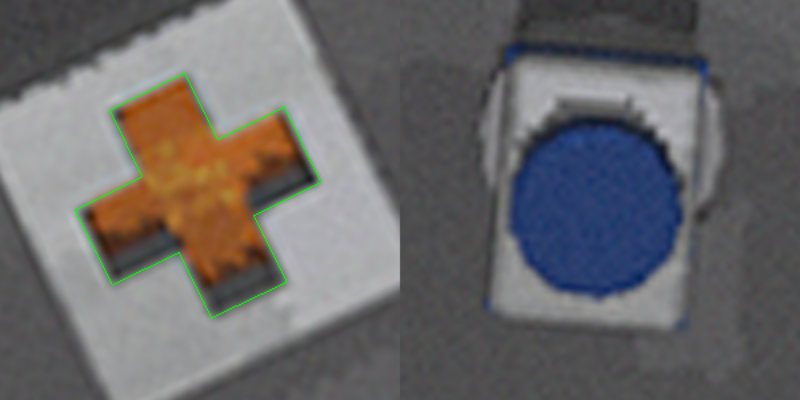

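The green outline fits the plus slots: centre (0.5421, 0.2770), yaw 26.1°. The blue block top matches the first view with a yaw of -4.8°. The two opposite views differ by a tool-x bias of about 0.85 mm, which I'll remove. Now the grasp.

Run:
```python
from h import *
b=np.array([.4933,-.3298]); O=[180,0,85.2]
arm.move_l([*b,.12],O,vel=.12); arm.pause(.2)
e=np.array(arm.current_tcp_pos())[:2]-b; print("err",e)
arm.move_l([*(b-e),.046],O,vel=.08); print(arm.current_tcp_pos(),arm.current_contact_force())
arm.gripper_close(40); print("gap",arm.current_finger_gap(),arm.current_finger_force(),arm.current_contact_force())
arm.move_l([*(b-e),.25],O,vel=.12); print(arm.current_contact_force(),arm.current_finger_gap())
s=np.array([.5425,.2762]); O2=[180,0,116.1]
arm.movep([*s,.22],O2)
arm.move_l([*s,.155],O2,vel=.1); arm.pause(.3)
print(arm.current_clock(),arm.current_tcp_pos(),arm.current_tool_rot(),arm.current_finger_gap(),arm.current_contact_force(),arm.current_torque())
im=viewer.capture("scene"); p,T=campose("scene"); c=proj(p,T,[[*s,.1]])[0].astype(int)
a=im[c[1]-70:c[1]+30,c[0]-60:c[0]+60]
w=viewer.capture("wrist")
cv2.imwrite("pics/h.png",np.hstack([cv2.resize(a[:,:,::-1],(360,300),interpolation=cv2.INTER_CUBIC),cv2.resize(w[:,:,::-1],(400,300))]))
```

```text
err [ 0.00034007 -0.0002613 ]
[ 0.49336824 -0.32982068  0.04645666] [-0.05754515  0.77506333 -0.50145673]
gap 0.029953350460373937 39.98399555683136 [-0.38585579  0.22727797 -0.43613872]
[-0.42897359  0.33748617 -3.30962   ] 0.0299819121339391
16.6833 [0.54277703 0.27633795 0.1555213 ] [1.79945343e+02 2.33600548e-03 1.16098647e+02] 0.030114014639002797 [ 0.04037614  0.31384124 -2.57337519] [ 0.03397953 -0.13119689  0.02891494]
```

View pics/h.png

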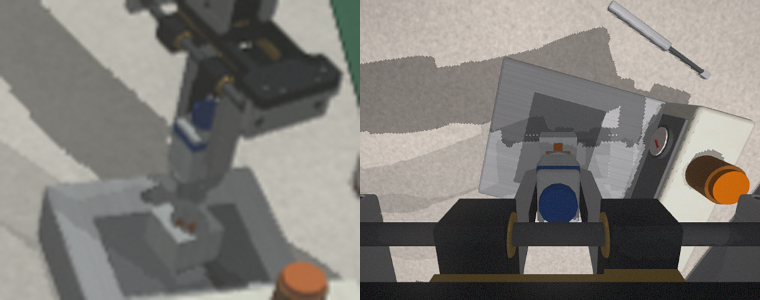

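The blue attachment hangs upright in the fingers, straight above the socket block. I'll check the in-hand offset, then descend in small steps while watching the force.

```bash
cat >> h.py <<'E'
def state(tag=""):
    f=arm.current_contact_force(); print(tag,np.round(arm.current_tcp_pos(),4),np.round(f,1),np.round(arm.current_torque(),2),flush=True); return f
E
python3 - <<'E'
from h import *
s=np.array([.5425,.2762]); O2=[180,0,116.1]
p,T=campose("wrist"); im=viewer.capture("wrist"); t=np.array(arm.current_tcp_pos())
m=blue(im); m[:, :400]=0; m[:,520:]=0; m[:270]=0
n,l,st,ce=cv2.connectedComponentsWithStats(m); i=1+np.argmax(st[1:,4])
P=ray(p,T,[ce[i]],t[2]+.0515)[0]; a=np.radians(116.1); d=(P-t)[:2]
print("in-hand tool x,y mm:",1e3*(d@[np.cos(a),np.sin(a)]),1e3*(d@[np.sin(a),-np.cos(a)]))
e=t[:2]-s; s=s-e; print(e)
for z in (.136,.131,.128,.125,.122,.119):
    arm.move_l([*s,z],O2,vel=.05); f=state(z)
    if abs(f[2]+2.6)>12 or np.hypot(*f[:2])>12: print("stop"); break
print(arm.current_clock())
E
```

```text
Traceback (most recent call last):
ValueError: attempt to get argmax of an empty sequence
```

Run:
```python
from h import *
s=np.array([.5425,.2762]); O2=[180,0,116.1]
p,T=campose("wrist"); im=viewer.capture("wrist"); t=np.array(arm.current_tcp_pos())
m=blue(im); m[:, :270]=0; m[:,370:]=0; m[:285]=0
n,l,st,ce=cv2.connectedComponentsWithStats(m); i=1+np.argmax(st[1:,4]); print(st[i])
x,y,w,h,_=st[i]; top=ray(p,T,[[x+w/2,y]],t[2]+.0515)[0]  # far edge of stub disc, 13 mm out
a=np.radians(116.1); X=np.array([np.cos(a),np.sin(a)])
P=ray(p,T,[ce[i]],t[2]+.0515)[0]; d=(P-t)[:2]
print("in-hand tool x,y mm:",1e3*(d@X),1e3*(d@[np.sin(a),-np.cos(a)]),"from far edge:",1e3*((top-t)[:2]@X))
e=t[:2]-s; s=s-e; print(e)
for z in (.136,.131,.128,.125,.122,.119):
    arm.move_l([*s,z],O2,vel=.05); f=state(z)
    if abs(f[2]+2.6)>12 or np.hypot(*f[:2])>12: print("stop"); break
print(arm.current_clock())
```

```text
[ 286  294   63   61 3122]
in-hand tool x,y mm: 2.414271605709635 -0.12174771282551569 from far edge: 15.994603720300711
[5.87164064e-05 2.79845002e-05]
0.136 [0.5422 0.2762 0.1356] [-0.1  0.3 -2. ] [ 0.02 -0.09 -0.02]
0.131 [0.5423 0.2761 0.1308] [-0.2  0.2 -2.8] [-0.05 -0.12  0.01]
0.128 [0.5423 0.2761 0.1279] [ 1.1  0.2 -2.7] [-0.03 -0.13  0.  ]
0.125 [0.5423 0.2763 0.1248] [-0.3  0.4 -2.8] [ 0.08 -0.06 -0.  ]
0.122 [0.5422 0.2763 0.1218] [-0.8  1.1 -2.8] [ 0.15 -0.05  0.01]
0.119 [0.5422 0.2763 0.1188] [-0.   0.8 -3.8] [ 0.3  -0.    0.05]
18.6667
```

The stem is already about 11 mm into the socket with no resistance, so it meshes. I'll continue against the spring.

Run:
```python
from h import *
s=np.array([.54245,.27615]); O2=[180,0,116.1]
for z in (.116,.113,.110,.108,.1065,.105,.104,.103,.102,.101,.100):
    arm.move_l([*s,z],O2,vel=.04); arm.pause(.1); f=state(z)
    if f[2]>24 or np.hypot(*f[:2])>15: print("stop"); break
print(arm.current_clock(),arm.current_finger_gap(),arm.current_finger_force())
```

```text
0.116 [0.5426 0.2765 0.116 ] [ 0.8  1.8 -1.9] [ 0.43 -0.17 -0.  ]
0.113 [0.5426 0.2765 0.1134] [-1.6  1.8  2.4] [0.35 0.16 0.05]
0.11 [0.5426 0.2765 0.1103] [-0.9  2.1  4.3] [ 0.4   0.24 -0.01]
0.108 [0.5426 0.2765 0.1084] [0.3 0.9 5.6] [0.44 0.24 0.02]
0.1065 [0.5426 0.2765 0.107 ] [-1.7  1.5  6.7] [0.46 0.29 0.05]
0.105 [0.5426 0.2765 0.106 ] [-2.7  0.2  9.8] [0.25 0.55 0.01]
0.104 [0.5426 0.2765 0.106 ] [-3.2  0.4 16.1] [-0.05  0.99  0.09]
0.103 [0.5426 0.2765 0.1059] [-4.8 -1.1 21.6] [-0.35  1.47  0.01]
0.102 [0.5426 0.2765 0.1059] [-7.2 -2.8 29.4] [-0.56  1.93  0.06]
stop
21.8167 0.029890620002414173 39.9955415725708
```

The spring was met at z≈0.1155 and there is a hard stop at 0.106, so the travel is about 10 mm, as expected for flange on rim. I'll ease the push a little, then take a last look.

Run:
```python
from h import *
arm.move_l([.54245,.27615,.103],[180,0,116.1],vel=.04); arm.pause(.6); state()
print(arm.current_tool_rot(),arm.current_finger_force())
im=viewer.capture("scene"); p,T=campose("scene"); c=proj(p,T,[[.5425,.2762,.1]])[0].astype(int)
cv2.imwrite("pics/e.png",cv2.resize(im[c[1]-70:c[1]+50,c[0]-80:c[0]+80,::-1],(800,600),interpolation=cv2.INTER_CUBIC))
```

```text
[0.5426 0.2765 0.1059] [-5.1 -1.4 23.1] [-0.31  1.47 -0.01]
[1.79916649e+02 3.59663443e-02 1.16095225e+02] 39.99094605445862
```

View pics/e.png

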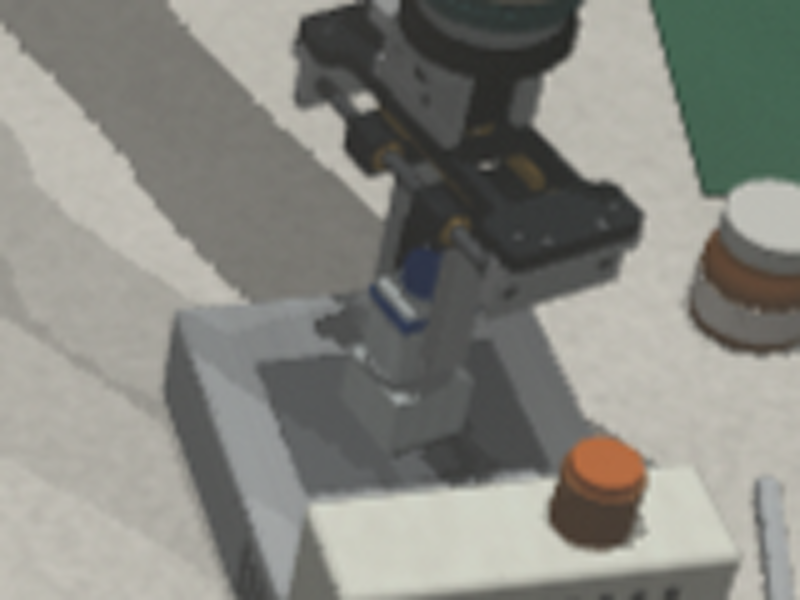

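The picture shows the flange sitting on the socket block at about (400,385), with the attachment upright and still in the fingers. I'm handing the job in.

```bash
python3 -c "
from rig import ticket; print(ticket.close_job())"
```

```text
the job is handed in; nothing more can be done
None
```

The blue-banded attachment is meshed in the socket and pressed fully home, still gripped at about 40 N and pushed down with about 23 N; the job is handed in, but no verdict was returned.

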